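# Gauge the shaft bores of three instrument knobs and pull out the bad one

### The arm

A 7-joint arm with a two-finger parallel gripper is mounted at the origin on the work surface. World frame = base frame: x ahead of the robot, y to its left, z up, the work surface at z = 0. Lengths are in m, angles in rad, forces in N, time in s.
With the tool pointing down it reaches from about 0.4 to 0.9 m from the base axis. Payload 5.5 kg.
Tool frame: the origin (TCP) lies midway between the tips of the shut fingers; the grasp point (between the pads) lies 19 mm behind it (ctrl.grip_point_offset is the distance from the TCP to the grasp point, in m); z points along the fingers, y is the direction in which the jaws open and shut (so a half turn about z gives the same grasp; the last joint's range is limited). The gripper opens to 92 mm and grips with 3 to 60 N. Pads are 19 mm wide; open, the fingers measure 130 mm over their backs; the gripper's body (75 mm by 190 mm) begins 47 mm behind the grasp point.
Start: joints at [-0.945, 0.501, -0.427, 1.55, 0.221, 1.138, -0.21], TCP at [0.231, 0.608, 0.227] pointing down, gripper open.
Joint ranges: [-2.88, 2.88], [-0.31, 2.03], [-1.54, 1.56], [0.2, 2.42], [-1.41, 4.55], [0.19, 2.02], [-2.57, 2.57]. Speed limits (rad/s): [2.57, 2.57, 3.14, 3.14, 3.14, 3.14, 3.14].

### API

Orientations are given as a unit quaternion [w, x, y, z].
In Python, from bench import ctrl, vision, order gives the robot as it stands.
- The arm moves only by the shell command python3 -m pendant 'ROWS' [OPENING] [FORCE]. ROWS is a JSON object of lists of equal length, an entry for each row: "slide": the shift along the tool's x, y, z in units of 25 mm (1.0 is 25 mm), a list of three; "rot": the turn, a rotation vector about the tool's x, y, z in units of 6 degrees (1.0 is 6 degrees), a list of three. A call has 1 to 10 rows; each row shifts and turns the commanded pose from where the row before left it, along the tool's axes as they then stand; what a row does not reach is not made up. A row lasts 1/8 s, in which the tool goes at most 62.5 mm and 10.7 degrees, less where a joint would pass 70% of its speed; a pose out of reach is approached as far as the arm can. A call is refused whole if a number of a shift passes 1 or a number of a turn 1, either way. A call with a gripper value outside its range is refused whole. OPENING is the opening, from 0 (shut) to 1 (fully open), set as the call begins (- or left out, the last holds). The fingers move at their own pace and stop on an object; FORCE is the grip in N (left out, the last holds). Time passes only in rows, so rows that do not move let the fingers close. It gives the time, the measured TCP pose, the force and the opening at its end, in the units of the state.
- ctrl.sense(): the state, without advancing time (a new reading comes with each control period).
- vision.read_camera(name): name is "side" or "top"; returns the picture (384x512x3 uint8, red, green, blue); there is no depth.
- vision.camera_info(name): a dict with "fx", "fy", "cx", "cy" (pixels), "world_from_camera" (4x4, takes a point from camera to world coordinates). Camera axes: x right, y up, looking along -z (the intrinsics and any distortion apply to the point x, -y, -z); pixel columns grow to the right and rows downward; lengths in m; the calibration is good to about 2 mm. A picture is of the moment at which its call begins. camera_info takes no time and is no camera call.
- order.job_done(): hands the job in, once; it reports no verdict.
The state is a dict: "time": time; "q": joint angles; "joint_velocities": joint speeds; "joint_efforts": joint torques, N m; "position": TCP position; "tool_rot": TCP orientation; "force": force on the tool from outside, world axes, zero at the start; "torque": the same for the moment, N m; "width": finger opening in m.
Only numpy, scipy, OpenCV 4.12 (cv2) and the standard library are available. Lean on these libraries where they do the work, as an engineer would, in place of code of your own. Each camera call takes 0.05 s, during which the arm holds its last target. There are 200 camera calls.

### The job

Take the plug gauge out of its block and try it in the bore of each of the three knobs in the wooden rack, one after another from the robot's left to its right, slowly and with a light push (5 N is plenty, never forcing it) until it either seats with its collar down on the knob or stops short. Put the gauge back in its block, fully home. Then set any knob whose bore stopped the gauge short down in the grey tray, face down as it lay and without dropping it, and leave the knobs that passed in their pockets.

Things in the scene. Friction and masses are not known exactly. Their poses are not given: they have to be found in the camera images.
- rack: fixed wooden rack, 84 x 244 x 16 mm, lying on the bench with its length across the robot's view (along its own y). Origin: centre of its underside. Three round pockets, 40 mm wide and 8 mm deep, in a row along its y, 80 mm apart, one knob in each.
- pocket_1 (a point): centre of the floor of the leftmost pocket as seen from the robot (at +y of the rack's centre), 8 mm above the bench; axes as the rack's, z up
- pocket_2 (a point): the same of the middle pocket
- pocket_3 (a point): the same of the rightmost pocket
- knob_a: loose black plastic instrument knob, face down in one of the pockets (which one varies). Fluted body 36 mm wide, 22 mm high, on it a coaxial boss 26 mm wide, 10 mm high; 32 mm in all. The shaft bore opens upwards in the boss, 13.5 mm wide at its mouth, 40 mm above the bench. Origin: centre of the face it lies on; z (up) is the bore's axis. About 45 g, 1 mm of play in its pocket
- knob_b: another such knob, same outer shape. Of all three: in a good knob the bore keeps its width and the gauge goes in until its collar rests on the boss (20 mm). In a bad one it was opened out only 10 mm deep and an 8 mm pilot drilling goes on below: the gauge stops with its collar 10 mm above the boss. It cannot be told by looking
- knob_c: another such knob, same outer shape. To lift one, grip it round the 36 mm body, 14 mm of which stands above the rack
- gauge: loose steel plug gauge, 86 mm long, about 100 g, standing upright in its block. From below: pin 12 mm wide, 20 mm long, its end chamfered 1.5 mm; collar 22 mm wide, 6 mm thick (20 to 26 mm above the pin's end); knurled handle 16 mm wide, 60 mm long (26 to 86 mm) to grip. Origin: centre of the pin's lower end; z towards the handle
- gauge_tip (a point): centre of the lower end of the gauge's pin; the gauge's axes
- stand: fixed aluminium gauge block, 64 x 64 mm, 36 mm high, standing left or right of the rack. Origin: centre of its underside. A hole 15 mm wide and 26 mm deep in the middle of its top; the gauge's pin stands in it and the collar rests on the top face
- stand_hole (a point): centre of the mouth of that hole, on the top face of the block, 36 mm above the bench; z up
- reject_tray: fixed shallow grey plastic tray, open on top, 140 x 140 mm, 18 mm high, walls and floor 4 mm thick, on the other side of the rack from the gauge block. Origin: centre of its underside
- multimeter: bystander: yellow hand-held multimeter lying on the bench, 185 x 92 x 34 mm; leave it alone
- screwdriver: bystander: screwdriver lying on the bench, 190 mm long; leave it alone
- solder_reel: bystander: metal reel standing on end, 54 mm wide, 36 mm high; leave it alone
- bottle: bystander: black drinking bottle with a green cap, 68 mm wide, 190 mm high; leave it alone
Not all that is in view belongs to the job. Leave any yellow look-alike of the knob_b alone.

How it is judged:
On the way, in this order (a step that is already met when the one before it is completed fails the run):
1. gauge tried in the leftmost pocket's knob: within 4 mm of its axis, and home (collar within 2.5 mm of the boss) or down on the shoulder in a bad bore (within 1.5 mm); held 0.2 s (horizontal distance between gauge_tip and pocket_1 below 0.004 m and (z of gauge_tip in the frame of pocket_1 below 0.0145 m or distance between gauge_tip and bore_shoulder below 0.0095 m)), for 0.2 s.
2. gauge tried in the middle pocket's knob: within 4 mm of its axis, and home (collar within 2.5 mm of the boss) or down on the shoulder in a bad bore (within 1.5 mm); held 0.2 s (horizontal distance between gauge_tip and pocket_2 below 0.004 m and (z of gauge_tip in the frame of pocket_2 below 0.0145 m or distance between gauge_tip and bore_shoulder below 0.0095 m)), for 0.2 s.
3. gauge tried in the rightmost pocket's knob: within 4 mm of its axis, and home (collar within 2.5 mm of the boss) or down on the shoulder in a bad bore (within 1.5 mm); held 0.2 s (horizontal distance between gauge_tip and pocket_3 below 0.004 m and (z of gauge_tip in the frame of pocket_3 below 0.0145 m or distance between gauge_tip and bore_shoulder below 0.0095 m)), for 0.2 s.
At the end, for the whole second after the job is handed in: Gauge upright in its block's hole, collar within 2.5 mm of the top; the knob that stopped it lies at rest face down (0.12 rad) on the grey tray's floor, within 50 mm of the tray's centre along each side; the knobs that passed lie flat in their own pockets, within 6 mm of their start (horizontal distance between gauge_tip and stand_hole below 0.004 m and z of gauge_tip in the frame of stand_hole below -0.0175 m and angle between each of gauge, bore_shoulder's own z axis and vertical below 0.12 rad and linear speed of each of gauge, knob_a, knob_b, knob_c below 0.02 m/s and x of bore_shoulder in the frame of reject_tray between -0.05 and 0.05 m and y of bore_shoulder in the frame of reject_tray between -0.05 and 0.05 m and z of bore_shoulder in the frame of reject_tray between 0.015 and 0.022 m and ((distance of each of knob_a, knob_b from where it was at the start of the episode below 0.006 m and angle between each of knob_a, knob_b's own z axis and vertical below 0.1 rad) or (distance of each of knob_b, knob_c from where it was at the start of the episode below 0.006 m and angle between each of knob_b, knob_c's own z axis and vertical below 0.1 rad) or (distance of each of knob_a, knob_c from where it was at the start of the episode below 0.006 m and angle between each of knob_a, knob_c's own z axis and vertical below 0.1 rad))); the robot touches nothing.
It fails at once if the gauge is forced: standing still, it is pressed on a knob with more than 25 N (linear speed of gauge below 0.002 m/s and (contact force between gauge and knob_a above 25 N or contact force between gauge and knob_b above 25 N or contact force between gauge and knob_c above 25 N)).
It fails at once if a knob is dropped or thrown: it moves faster than 0.7 m/s out of the fingers (a fall of 25 mm) ((linear speed of knob_a above 0.7 m/s and contact force between the fingers and knob_a below 0.1 N) or (linear speed of knob_b above 0.7 m/s and contact force between the fingers and knob_b below 0.1 N) or (linear speed of knob_c above 0.7 m/s and contact force between the fingers and knob_c below 0.1 N)).
It fails at once if a bystander is moved by more than 20 mm (distance of any of multimeter, screwdriver, solder_reel, bottle from where it was at the start of the episode above 0.02 m).
It also fails if it takes over 64 s, if anything falls off the work surface, if the arm or the gripper's body presses on something with over 40 N, if the wrist force passes 120 N, or if a joint passes its speed limit or range.

## Working session

There is one attempt and no reset: what is moved stays moved. The work goes in short steps, Python scripts to look and compute and a shell command to move; the robot and the scene stay as the last step left them, time stands still between calls to the robot, and variables do not carry over. Pictures are saved under pics/ and viewed, about 8 in all and at most 12, crops included, and the job is handed in when it is done.

```bash
mkdir -p pics; ls; python3 - <<'E'
from bench import ctrl, vision
import cv2
for n in("top","side"):
    im=vision.read_camera(n); cv2.imwrite(f"pics/{n}0.png",im[...,::-1])
    i=vision.camera_info(n); print(n,i)
a=cv2.imread("pics/top0.png");b=cv2.imread("pics/side0.png")
cv2.imwrite("pics/t0.png",cv2.resize(a,(800,600),interpolation=2)); cv2.imwrite("pics/s0.png",cv2.resize(b,(800,600),interpolation=2))
print(ctrl.sense())
E
```

```text
pics
top {'fx': 409.18536589420086, 'fy': 409.18536589420086, 'cx': 250.65386560749766, 'cy': 191.81834498923337, 'world_from_camera': array([[ 0.13562756,  0.9696955 , -0.20321367,  0.39227279],
       [-0.99075874,  0.13243062, -0.02931308, -0.07819497],
       [-0.00151305,  0.20531139,  0.97869553,  1.03928607],
       [ 0.        ,  0.        ,  0.        ,  1.        ]])}
side {'fx': 469.6342765438035, 'fy': 469.6342765438035, 'cx': 250.88582664326754, 'cy': 181.44077097119316, 'world_from_camera': array([[-0.95852513,  0.15573589, -0.23869627,  0.28449444],
       [-0.28474387, -0.48722762,  0.82554841,  0.9043062 ],
       [ 0.0122681 ,  0.8592762 ,  0.51136476,  0.67692054],
       [ 0.        ,  0.        ,  0.        ,  1.        ]])}
{'time': 0.1, 'q': array([-0.944796  ,  0.50170454, -0.42678586,  1.55136895,  0.22079235,
        1.13831074, -0.21029163]), 'joint_velocities': array([ 0.00078742, -0.0012085 , -0.00147398, -0.00313404,  0.00096533,
        0.0002253 ,  0.00052046]), 'joint_efforts': array([-1.10348698e-02, -5.67878187e+01, -5.83817527e+00, -2.79914814e+01,
       -6.88433088e-02,  2.40796013e-02,  4.41571592e-05]), 'position': array([0.23050041, 0.60706805, 0.22580146]), 'tool_rot': array([-1.76887531e-04,  1.80387604e-01,  9.83595218e-01, -8.53348748e-04]), 'force': array([-0.43092156, -0.5942516 ,  0.10430397]), 'torque': array([ 4.84539558e-05, -4.23013515e-02, -4.66541335e-02]), 'width': 0.0917563521435513}
```

View pics/t0.png

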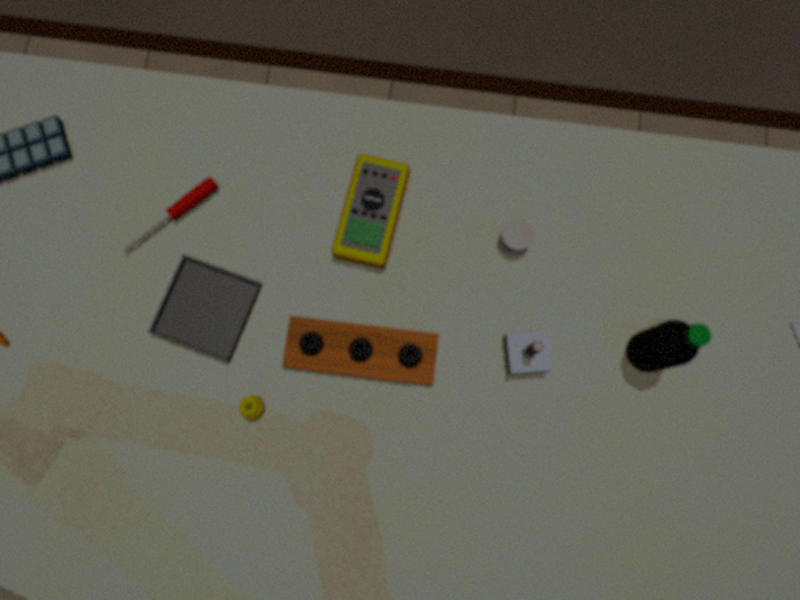

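View pics/s0.png

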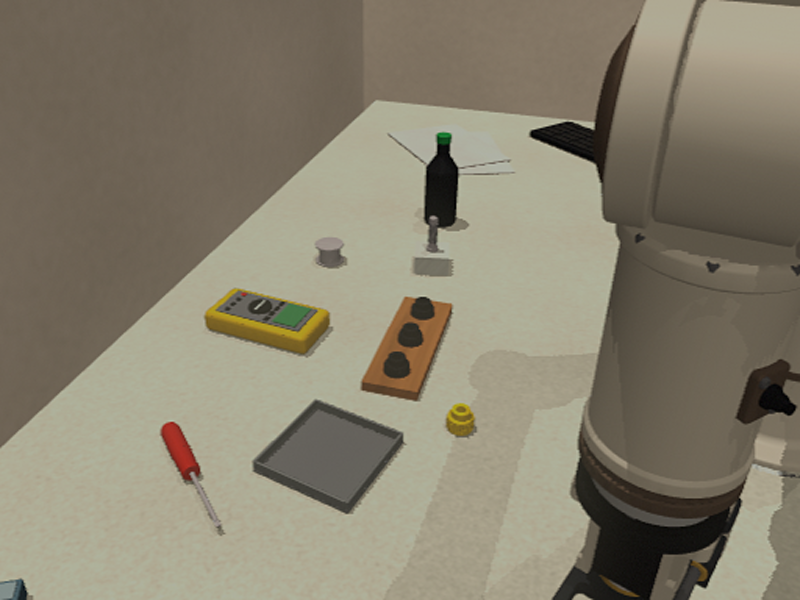

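The top picture shows the grey tray at about (205,308), the rack's black knobs at (311,343), (360,349), (410,355) and the gauge and block at (533,350). The yellow knob at (252,407) is the look-alike and stays put. Only the three black knobs in the wooden rack fit the description. I'll confirm that in an enlarged crop.

```bash
python3 - <<'E'
import cv2,numpy as np
a=cv2.imread("pics/top0.png");b=cv2.imread("pics/side0.png")
def crop(im,x,y,w,h,s):
    c=cv2.resize(im[y:y+h,x:x+w],None,fx=s,fy=s,interpolation=cv2.INTER_CUBIC)
    c=cv2.convertScaleAbs(c,alpha=1.5,beta=15)
    for u in range(-(-x//10)*10,x+w,10):
        cv2.line(c,((u-x)*s,0),((u-x)*s,6 if u%50 else 14),(0,0,255),1); 
        if u%20==0: cv2.putText(c,str(u),((u-x)*s,24),0,.35,(0,0,255))
    for v in range(-(-y//10)*10,y+h,10):
        cv2.line(c,(0,(v-y)*s),(6,(v-y)*s),(0,0,255),1); cv2.putText(c,str(v),(8,(v-y)*s+4),0,.35,(0,0,255))
    return c
A=crop(a,176,198,184,56,4)      # 736x224
B=crop(a,90,158,85,80,4)        # 340x320
C=crop(b,230,130,78,130,0+3)    # 234x390 side
o=np.zeros((600,800,3),np.uint8)
o[:224,:736]=A;o[230:550,:340]=B;o[210+0:600,400:634]=C
cv2.imwrite("pics/c1.png",o)
E
```

```text
(no output)
```

View pics/c1.png

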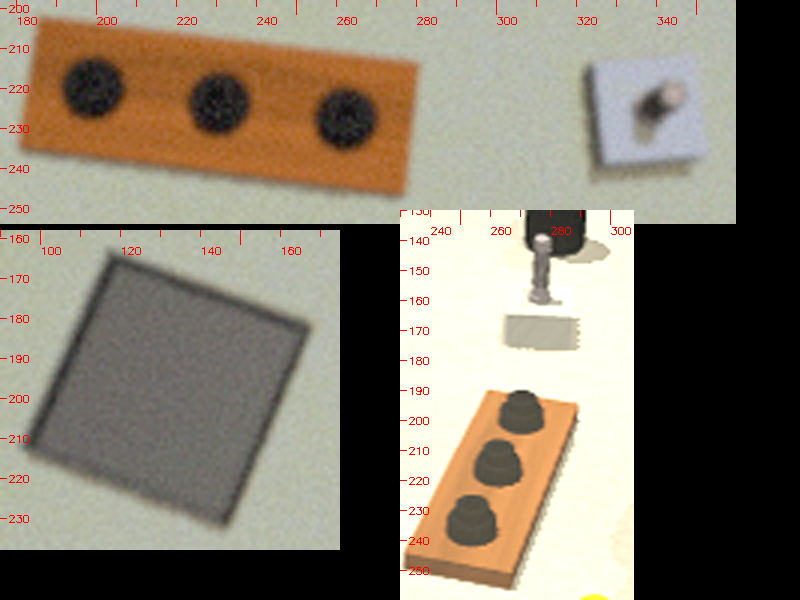

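The crop confirms three black fluted knobs with bosses in the wooden rack. The rack's corners, the block's corners, the tray's corners and the gauge top are all readable. Next I fit known-size rectangles to them.

```bash
cat > h.py <<'E'
import numpy as np
from bench import vision,ctrl
from scipy.optimize import least_squares
def proj(n,P):
    i=vision.camera_info(n);M=np.linalg.inv(i["world_from_camera"])
    p=np.atleast_2d(P)@M[:3,:3].T+M[:3,3]
    return np.c_[i["cx"]+i["fx"]*p[:,0]/-p[:,2], i["cy"]-i["fy"]*p[:,1]/-p[:,2]]
def ray(n,uv,z):
    i=vision.camera_info(n);W=i["world_from_camera"]
    d=W[:3,:3]@[(uv[0]-i["cx"])/i["fx"],-(uv[1]-i["cy"])/i["fy"],-1]
    return W[:3,3]+d*(z-W[2,3])/d[2]
def rect(obs,hx,hy,z,g):   # obs: list (cam,4 corners) order: (+x,+y),(+x,-y),(-x,-y),(-x,+y)
    L=np.array([[hx,hy],[hx,-hy],[-hx,-hy],[-hx,hy]])
    def f(p):
        c,s=np.cos(p[2]),np.sin(p[2]);P=np.c_[L@np.array([[c,s],[-s,c]])+p[:2],np.full(4,z)]
        return np.concatenate([(proj(n,P)-u).ravel() for n,u in obs])
    r=least_squares(f,g);return r.x,r.fun
E
python3 - <<'E'
from h import *
np.set_printoptions(precision=4,suppress=True)
T=np.array([[186.5,202.2],[280.75,213.75],[277,246.5],[181.5,235.5]])
S=np.array([[232,244],[259,190],[289.3,194.7],[267.7,252]])
for o in ([("top",T)],[("side",S)],[("top",T),("side",S)]):
    r,e=rect(o,.042,.122,.016,[.6,0,0]);print("rack",r,e.round(1))
    R=r if len(o)==1 and o[0][0]=="top" else None
    for k in(.08,0,-.08):print("  pk",r[0]-np.sin(r[2])*k,r[1]+np.cos(r[2])*k)
K=np.array([[93,88],[219,103],[345,118]])/4+[176,198]
for k in K: print("knob@z.03",ray("top",k,.03))
st=np.array([[324,214.25],[349.25,211.75],[352.5,236.75],[326.75,239.25]])
print("stand",*rect([("top",st)],.032,.032,.036,[.6,-.3,0]))
print("gauge top",ray("top",(344,221.25),.102))
tr=np.array([[118,164.25],[167.75,181.75],[146.75,232.25],[96.75,212.5]])
print("tray",*rect([("top",tr)],.07,.07,.018,[.6,.25,0]))
print("gauge side",ray("side",(277.5,139.5),.102), ray("side",(276.5,160),.036))
for c,z in(((276,164),.036),((335,167),.102)):pass
print("bottle cap/reel",ray("top",(700*.64,335*.64),.19),ray("top",(516*.64,235*.64),.036),"yellow",ray("top",(252*.64,407*.64),.03))
from scipy.spatial.transform import Rotation as Ro
s=ctrl.sense();q=s["tool_rot"];print(Ro.from_quat([*q[1:],q[0]]).as_matrix())
E
```

```text
rack [ 0.5155 -0.0107  0.0168] [-0.7  0.1  0.6 -0.1  0.8  0.3 -0.7 -0.4]
  pk 0.5141347131988119 0.06931017490001712
  pk 0.5154760223497084 -0.01067857987064875
  pk 0.5168173315006048 -0.09066733464131463
rack [ 0.5158 -0.0062  0.0203] [-0.5  0.7 -0.2 -0.2  0.4 -0.1  0.2 -0.6]
  pk 0.514196562045086 0.07374178962754223
  pk 0.5158235673884201 -0.006241663996396535
  pk 0.5174505727317541 -0.08622511762033529
rack [ 0.5159 -0.0094  0.0181] [-1.2 -0.1  0.1 -0.4  0.3  0.  -1.2 -0.5 -0.2 -0.1  0.2 -0.8  0.7 -0.7
  0.4 -1.4]
  pk 0.5144524128112977 0.07062137670913039
  pk 0.5159000706995558 -0.009365524009915875
  pk 0.5173477285878139 -0.08935242472896214
knob@z.03 [0.5137 0.0689 0.03  ]
knob@z.03 [ 0.515 -0.01   0.03 ]
knob@z.03 [ 0.5163 -0.0886  0.03  ]
stand [ 0.546  -0.273   0.2222] [-0.385  -0.5454  0.0079 -0.2502  0.2987  0.5054  0.0737  0.2658]
gauge top [ 0.5473 -0.2727  0.102 ]
tray [ 0.5495  0.2487 -0.2151] [ 0.317  -0.9927  0.5501 -0.4075  0.1125  0.3057 -0.9642  0.9991]
gauge side [ 0.5472 -0.2685  0.102 ] [ 0.5476 -0.2693  0.036 ]
bottle cap/reel [ 0.5767 -0.4689  0.19  ] [ 0.7354 -0.2352  0.036 ] yellow [0.4031 0.1445 0.03  ]
[[-0.9349  0.3549 -0.0007]
 [ 0.3549  0.9349 -0.0016]
 [ 0.     -0.0017 -1.    ]]
```

Both cameras agree to about 4 mm. I take a compromise of pocket 1 ≈ (0.514, 0.070), gauge ≈ (0.547, -0.271) and tray ≈ (0.549, 0.249). First I move over the gauge and square the tool to the world axes.

```bash

python3 -m pendant '{"slide":[[-0.3,-0.9,0],[-0.3,-0.9,0],[-0.3,-0.9,0],[-0.3,-0.9,0],[-0.4,-1,0],[-0.4,-1,0],[-0.4,-1,0],[-0.4,-1,0],[-0.4,-1,0],[-0.4,-1,0]],"rot":[[0,0,-0.87],[0,0,-0.87],[0,0,-0.87],[0,0,-0.87],[0,0,0],[0,0,0],[0,0,0],[0,0,0],[0,0,0],[0,0,0]]}' 1 20
python3 -m pendant '{"slide":[[-0.4,-1,0],[-0.4,-1,0],[-0.4,-1,0],[-0.4,-1,0],[-0.4,-1,0],[-0.4,-1,0],[-0.4,-1,0],[-0.4,-1,0],[-0.4,-1,0],[-0.4,-1,0]],"rot":[[0,0,0],[0,0,0],[0,0,0],[0,0,0],[0,0,0],[0,0,0],[0,0,0],[0,0,0],[0,0,0],[0,0,0]]}'
```

```text
time: 1.35
position: [0.3, 0.3627, 0.2264]
tool_rot: [-0.0, -0.001, 1.0, -0.0]
force: [1.4, 0.4, -0.4]
width: 0.0918
time: 2.6
position: [0.4003, 0.1131, 0.2265]
tool_rot: [-0.0, -0.001, 1.0, -0.0]
force: [0.4, -0.5, 0.2]
width: 0.0916
```

```bash

python3 -m pendant '{"slide":[[-0.367,-0.96,0],[-0.367,-0.96,0],[-0.367,-0.96,0],[-0.367,-0.96,0],[-0.367,-0.96,0],[-0.367,-0.96,0],[-0.367,-0.96,0],[-0.367,-0.96,0]],"rot":[[0,0,0],[0,0,0],[0,0,0],[0,0,0],[0,0,0],[0,0,0],[0,0,0],[0,0,0]]}'
python3 -m pendant '{"slide":[[-0.367,-0.96,0.2],[-0.367,-0.96,0.4],[-0.367,-0.96,0.5],[-0.367,-0.96,0.5],[-0.367,-0.96,0.5],[-0.367,-0.96,0.5],[-0.367,-0.96,0.5],[-0.367,-0.96,0.5],[0,0,0.3]],"rot":[[0,0,0],[0,0,0],[0,0,0],[0,0,0],[0,0,0],[0,0,0],[0,0,0],[0,0,0],[0,0,0]]}'
cat > look.py <<'E'
import sys,cv2,numpy as np
from h import *
def crop(n,x,y,w,h,s,al=1.3):
    im=vision.read_camera(n)[...,::-1]
    c=cv2.convertScaleAbs(cv2.resize(im[y:y+h,x:x+w],None,fx=s,fy=s,interpolation=cv2.INTER_CUBIC),alpha=al)
    for u in range(-(-x//10)*10,x+w,10):
        cv2.line(c,((u-x)*s,0),((u-x)*s,6),(0,0,255),1)
        if u%20==0: cv2.putText(c,str(u),((u-x)*s,18),0,.35,(0,0,255))
    for v in range(-(-y//10)*10,y+h,10):
        cv2.line(c,(0,(v-y)*s),(6,(v-y)*s),(0,0,255),1); cv2.putText(c,str(v),(8,(v-y)*s+4),0,.35,(0,0,255))
    return c
E
python3 - <<'E'
from look import *
a=crop("side",235,80,90,100,6,1.0); b=crop("top",300,180,60,80,4)
o=np.zeros((600,800,3),np.uint8);o[:,:540]=a;o[:320,545:785]=b
cv2.imwrite("pics/c2.png",o);p=ctrl.sense()["position"];print(p,proj("side",p),proj("top",p))
E
```

```text
time: 3.6
position: [0.474, -0.0786, 0.2264]
tool_rot: [-0.0, -0.001, 1.0, 0.0]
force: [0.4, -1.0, 0.4]
width: 0.0916
time: 4.72
position: [0.547, -0.2718, 0.128]
tool_rot: [-0.001, 0.001, 1.0, -0.0]
force: [-1.2, 0.5, -0.9]
width: 0.0917
[ 0.54651921 -0.26854325  0.12765074] [[278.12077005 131.2154576 ]] [[344.65664001 219.81342081]]
```

View pics/c2.png

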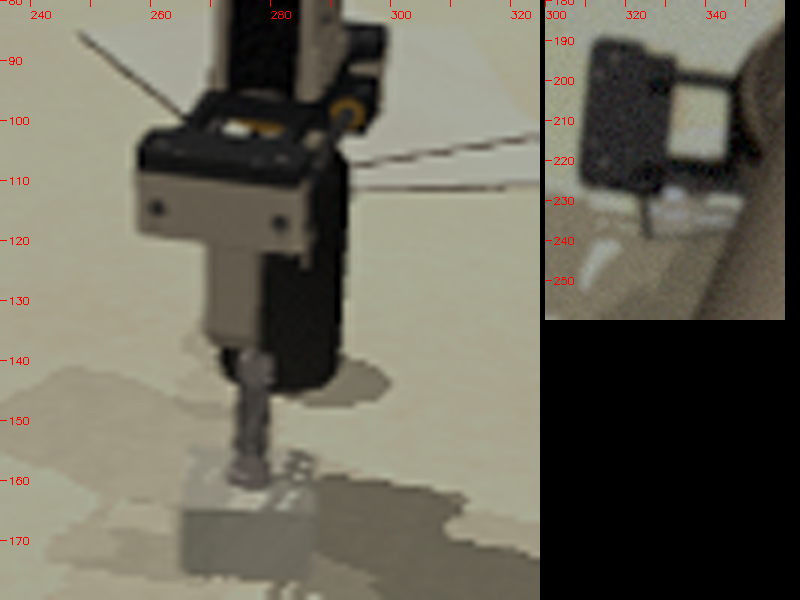

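The side crop shows the near finger at columns 269–279, just above the gauge handle at about (277,139). I'll check the finger's column against its predicted one.

```bash
python3 - <<'E'
from h import *
for y in (.055,.065):
  for z in(.128,.15): print(y,z,proj("side",[.5467,-.271+y,z]))
print(proj("side",[[.547,-.271,.102],[.547,-.271,.042],[.550,-.271,.102]]))
E
```

```text
0.055 0.128 [[273.45202589 138.85120086]]
0.055 0.15 [[273.75485251 131.4066047 ]]
0.065 0.128 [[272.53849142 140.38830224]]
0.065 0.15 [[272.83508946 132.90833476]]
[[277.78067074 139.14382797]
 [276.91821538 157.93459617]
 [276.74897061 139.00137357]]
```

```bash

python3 -m pendant '{"slide":[[0,0,0.6],[0,0,0.8],[0,0,0.8],[0,0,0.5]],"rot":[[0,0,0],[0,0,0],[0,0,0],[0,0,0]]}'
python3 -m pendant '{"slide":[[0,0,0],[0,0,0],[0,0,0],[0,0,0],[0,0,0],[0,0,0]],"rot":[[0,0,0],[0,0,0],[0,0,0],[0,0,0],[0,0,0],[0,0,0]]}' 0 30
python3 -c "from bench import ctrl;print(ctrl.sense())"
```

```text
time: 5.32
position: [0.5467, -0.269, 0.0595]
tool_rot: [-0.001, -0.001, 1.0, 0.001]
force: [-0.2, -1.4, -0.2]
width: 0.0918
time: 6.08
position: [0.5478, -0.2698, 0.0619]
tool_rot: [0.0, -0.001, 1.0, -0.0]
force: [0.2, -0.7, -0.7]
width: 0.0368
{'time': 6.075, 'q': array([ 0.37191785,  0.59631443,  0.05533062,  1.78184899, -0.04492608,
        0.76441104,  2.02247226]), 'joint_velocities': array([ 0.00097111,  0.00065243, -0.00074174, -0.00209652,  0.0008624 ,
       -0.00013778, -0.0008889 ]), 'joint_efforts': array([ 2.99943022e-03, -5.77108598e+01,  1.64250478e+00, -2.18029976e+01,
        5.73029858e-02,  5.63440577e-02, -1.19257593e-04]), 'position': array([ 0.54780577, -0.26979842,  0.06187277]), 'tool_rot': array([ 1.12068597e-04, -7.65899457e-04,  9.99999700e-01, -3.57320473e-05]), 'force': array([ 0.20688136, -0.70855578, -0.69903852]), 'torque': array([-0.00240706, -0.02721528,  0.03121411]), 'width': 0.036766172826822305}
```

```bash

python3 -m pendant '{"slide":[[0,0,0],[0,0,0],[0,0,0],[0,0,0],[0,0,0]],"rot":[[0,0,0],[0,0,0],[0,0,0],[0,0,0],[0,0,0]]}'
python3 -m pendant '{"slide":[[0,0,-0.2],[0,0,-0.3],[0,0,-0.5],[0,0,-0.4]],"rot":[[0,0,0],[0,0,0],[0,0,0],[0,0,0]]}'
python3 -c "
from bench import ctrl
for i in range(3):print(ctrl.sense()['position'],ctrl.sense()['q'][:3],ctrl.sense()['force'])"
```

```text
time: 6.7
position: [0.5477, -0.2712, 0.0618]
tool_rot: [0.0, -0.0, 1.0, -0.001]
force: [-0.3, -5.1, -1.5]
width: 0.0155
time: 7.2
position: [0.5477, -0.2683, 0.097]
tool_rot: [-0.0, -0.001, 1.0, 0.001]
force: [0.1, -0.0, -1.1]
width: 0.0152
[ 0.54774767 -0.26825454  0.09702558] [0.36850791 0.54642892 0.05773295] [ 0.10914488 -0.03545034 -1.12501013]
[ 0.54774767 -0.26825454  0.09702558] [0.36850791 0.54642892 0.05773295] [ 0.10914488 -0.03545034 -1.12501013]
[ 0.54774767 -0.26825454  0.09702558] [0.36850791 0.54642892 0.05773295] [ 0.10914488 -0.03545034 -1.12501013]
```

```bash

python3 -m pendant '{"slide":[[0,0.4,-0.4],[0,0.8,-0.2],[0.133,1,0],[0.133,1,0],[0.133,1,0],[0.133,1,0],[0.133,1,0],[0.133,1,0],[0.133,1,0],[0.133,1,0]],"rot":[[0,0,0],[0,0,0],[0,0,0],[0,0,0],[0,0,0],[0,0,0],[0,0,0],[0,0,0],[0,0,0],[0,0,0]]}'
python3 -m pendant '{"slide":[[0.133,1,0],[0.133,1,0],[0,1,0],[0,0.8,0],[0,0.6,0.2],[0,0,0.4],[0,0,0]],"rot":[[0,0,0],[0,0,0],[0,0,0],[0,0,0],[0,0,0],[0,0,0],[0,0,0]]}'
python3 - <<'E'
from look import *
P=[]
for i in range(4):
    b=crop("side",215,190,60,60,10,1.2);P.append(ctrl.sense()["position"])
cv2.imwrite("pics/c3.png",b);print(np.array(P),np.mean(P,0),ctrl.sense()["force"])
E
```

```text
time: 8.45
position: [0.5198, -0.0368, 0.1117]
tool_rot: [-0.0, -0.002, 1.0, 0.0]
force: [-0.3, -0.6, -1.9]
width: 0.0156
time: 9.32
position: [0.5126, 0.0694, 0.0954]
tool_rot: [-0.001, -0.001, 1.0, -0.0]
force: [0.2, 0.3, -0.4]
width: 0.0156
[[0.51319277 0.06909127 0.09589803]
 [0.5135908  0.06903494 0.09625398]
 [0.51385631 0.06911964 0.09650528]
 [0.51403927 0.06925916 0.09668555]] [0.51366979 0.06912625 0.09633571] [-0.02463438 -0.01475397 -0.63326491]
```

View pics/c3.png

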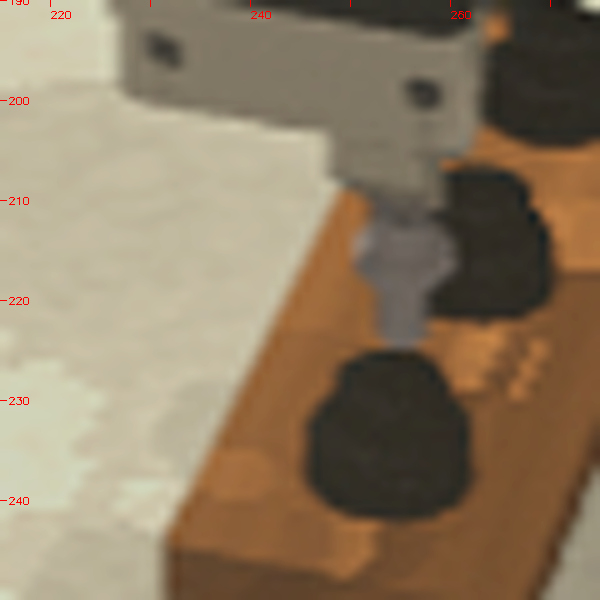

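The side crop shows the pin tip at about (255.3,224) and the first knob's axis at column 254, with the body spanning 245.6–262.2. I'll compare both with predictions.

```bash
python3 - <<'E'
from h import *
x,y=.514,.0693
t=np.linspace(0,2*np.pi,73)
def circ(r,z):return np.c_[x+r*np.cos(t),y+r*np.sin(t),0*t+z]
def bb(P):p=proj("side",P);return p.min(0),p.max(0)
print("pin end",bb(circ(.0045,.051)),"pin",bb(circ(.006,.053)))
print("collar",bb(np.r_[circ(.011,.071),circ(.011,.077)]))
print("boss",bb(circ(.013,.040)),"body",bb(np.r_[circ(.018,.016),circ(.018,.030)]))
print(proj("side",[[x,y,.04],[x+.01,y,.04],[x,y+.01,.04]]))
E
```

```text
pin end (array([253.35659241, 222.3155538 ]), array([257.32723346, 224.65040275])) pin (array([252.70750666, 221.21296961]), array([258.00679044, 224.32217292]))
collar (array([250.59507966, 211.24658552]), array([260.45599802, 219.07092701]))
boss (array([249.55507527, 224.04631898]), array([260.96547043, 230.83855348])) body (array([247.27404884, 226.27929826]), array([263.04882668, 240.67406902]))
[[255.25910155 227.40701528]
 [251.05095307 226.62254948]
 [254.0334081  229.91997071]]
```

Top and side disagree by about 4 mm in y, so I start between them and feel my way in.

```bash

python3 -m pendant '{"slide":[[-0.036,0.088,0],[0,0,0.2],[0,0,0.12],[0,0,0.08],[0,0,0]],"rot":[[0,0,0],[0,0,0],[0,0,0],[0,0,0],[0,0,0]]}'
python3 -m pendant '{"slide":[[0,0,0.04],[0,0,0.04],[0,0,0.04],[0,0,0]],"rot":[[0,0,0],[0,0,0],[0,0,0],[0,0,0]]}'
```

```text
time: 10.15
position: [0.5146, 0.0724, 0.0864]
tool_rot: [-0.0, -0.001, 1.0, -0.0]
force: [-0.1, 0.8, 0.2]
width: 0.015
time: 10.65
position: [0.5149, 0.0724, 0.0837]
tool_rot: [0.0, -0.001, 1.0, -0.0]
force: [-0.0, -0.4, -1.5]
width: 0.0152
```

The tip is already 2 mm below the boss top with no force, so it is in the bore. I continue down gently.

```bash

python3 -m pendant '{"slide":[[0,0,0.08],[0,0,0.08],[0,0,0.06],[0,0,0]],"rot":[[0,0,0],[0,0,0],[0,0,0],[0,0,0]]}'
python3 -m pendant '{"slide":[[0,0,0.03],[0,0,0.03],[0,0,0.03],[0,0,0.03],[0,0,0]],"rot":[[0,0,0],[0,0,0],[0,0,0],[0,0,0],[0,0,0]]}'
```

```text
time: 11.15
position: [0.5147, 0.0724, 0.078]
tool_rot: [-0.0, -0.001, 1.0, -0.0]
force: [0.7, -0.2, -1.2]
width: 0.0155
time: 11.78
position: [0.5149, 0.0725, 0.0755]
tool_rot: [0.0, -0.001, 1.0, 0.0]
force: [-1.0, -0.5, 3.8]
width: 0.0156
```

```bash

python3 -m pendant '{"slide":[[0,0,0.01],[0,0,0],[0,0,0]],"rot":[[0,0,0],[0,0,0],[0,0,0]]}'
python3 -c "from bench import ctrl;s=ctrl.sense();print(s['position'],s['force'])"
```

```text
time: 12.15
position: [0.515, 0.0725, 0.0755]
tool_rot: [0.0, -0.001, 1.0, 0.0]
force: [-1.8, -0.2, 6.5]
width: 0.0154
[0.51503609 0.07246535 0.07547564] [-1.77702125 -0.23632842  6.48677834]
```

Knob 1 stops the gauge at tip z ≈ 29.7 mm. The shoulder should be at 30 mm, so this bore is bad. Next is the middle knob.

```bash

python3 -m pendant '{"slide":[[0,0,-0.2],[0,0,-0.4],[0,0,-0.4],[-0.01,-0.7,0],[-0.01,-0.9,0],[-0.01,-0.9,0],[-0.01,-0.7,0],[0,0,0.2],[0,0,0.2],[0,0,0]],"rot":[[0,0,0],[0,0,0],[0,0,0],[0,0,0],[0,0,0],[0,0,0],[0,0,0],[0,0,0],[0,0,0],[0,0,0]]}'
python3 -m pendant '{"slide":[[0,0,0.06],[0,0,0.06],[0,0,0.04],[0,0,0.04],[0,0,0]],"rot":[[0,0,0],[0,0,0],[0,0,0],[0,0,0],[0,0,0]]}'
```

```text
time: 13.4
position: [0.5154, -0.0064, 0.0892]
tool_rot: [-0.001, -0.002, 1.0, 0.0]
force: [-0.2, -0.4, -1.1]
width: 0.0152
time: 14.02
position: [0.5159, -0.0076, 0.0849]
tool_rot: [-0.0, -0.001, 1.0, 0.0]
force: [0.9, 0.1, -0.2]
width: 0.0155
```

```bash

python3 -m pendant '{"slide":[[0,0,0.04],[0,0,0.04],[0,0,0.08],[0,0,0.08],[0,0,0.06],[0,0,0]],"rot":[[0,0,0],[0,0,0],[0,0,0],[0,0,0],[0,0,0],[0,0,0]]}'
python3 -m pendant '{"slide":[[0,0,0.03],[0,0,0.03],[0,0,0.03],[0,0,0]],"rot":[[0,0,0],[0,0,0],[0,0,0],[0,0,0]]}'
```

```text
time: 14.78
position: [0.5158, -0.0076, 0.0773]
tool_rot: [-0.0, -0.001, 1.0, 0.0]
force: [0.6, 0.4, -0.6]
width: 0.0156
time: 15.28
position: [0.5159, -0.0076, 0.0751]
tool_rot: [-0.0, -0.001, 1.0, 0.0]
force: [-0.1, -0.3, -0.5]
width: 0.016
```

```bash

python3 -m pendant '{"slide":[[0,0,0.04],[0,0,0.04],[0,0,0.06],[0,0,0.06],[0,0,0.05],[0,0,0]],"rot":[[0,0,0],[0,0,0],[0,0,0],[0,0,0],[0,0,0],[0,0,0]]}'
python3 -m pendant '{"slide":[[0,0,0.03],[0,0,0.03],[0,0,0.03],[0,0,0]],"rot":[[0,0,0],[0,0,0],[0,0,0],[0,0,0]]}'
```

```text
time: 16.02
position: [0.5159, -0.0076, 0.0689]
tool_rot: [-0.0, -0.001, 1.0, 0.0]
force: [0.7, 0.7, -0.7]
width: 0.0153
time: 16.52
position: [0.5159, -0.0076, 0.0666]
tool_rot: [-0.0, -0.001, 1.0, -0.0]
force: [-0.2, -0.4, -1.7]
width: 0.0155
```

```bash

python3 -m pendant '{"slide":[[0,0,0.02],[0,0,0.02],[0,0,0.01],[0,0,0],[0,0,0]],"rot":[[0,0,0],[0,0,0],[0,0,0],[0,0,0],[0,0,0]]}'
```

```text
time: 17.15
position: [0.516, -0.0076, 0.0656]
tool_rot: [0.0, -0.001, 1.0, 0.0]
force: [-0.6, -0.2, 1.3]
width: 0.0155
```

The middle knob is home: TCP z is 0.0656 and contact has begun. Now the right knob.

```bash

python3 -m pendant '{"slide":[[0,0,-0.2],[0,0,-0.4],[0,0,-0.4],[0,0,-0.4],[-0.01,-0.7,0],[-0.01,-0.9,0],[-0.01,-0.9,0],[-0.01,-0.7,0],[0,0,0.2],[0,0,0.2]],"rot":[[0,0,0],[0,0,0],[0,0,0],[0,0,0],[0,0,0],[0,0,0],[0,0,0],[0,0,0],[0,0,0],[0,0,0]]}'
python3 -m pendant '{"slide":[[0,0,0.06],[0,0,0.06],[0,0,0.04],[0,0,0.04],[0,0,0.04],[0,0,0]],"rot":[[0,0,0],[0,0,0],[0,0,0],[0,0,0],[0,0,0],[0,0,0]]}'
```

```text
time: 18.4
position: [0.5169, -0.0869, 0.0899]
tool_rot: [-0.0, -0.001, 1.0, 0.0]
force: [0.7, 1.1, -1.5]
width: 0.0154
time: 19.15
position: [0.517, -0.0876, 0.0844]
tool_rot: [-0.0, -0.001, 1.0, 0.0]
force: [0.1, -0.1, -0.7]
width: 0.0154
```

```bash

python3 -m pendant '{"slide":[[0,0,0.04],[0,0,0.06],[0,0,0.08],[0,0,0.08],[0,0,0.04],[0,0,0]],"rot":[[0,0,0],[0,0,0],[0,0,0],[0,0,0],[0,0,0],[0,0,0]]}'
python3 -m pendant '{"slide":[[0,0,0.03],[0,0,0.03],[0,0,0.03],[0,0,0]],"rot":[[0,0,0],[0,0,0],[0,0,0],[0,0,0]]}'
```

```text
time: 19.9
position: [0.517, -0.0875, 0.0768]
tool_rot: [-0.0, -0.001, 1.0, 0.0]
force: [0.0, 0.7, -2.5]
width: 0.0151
time: 20.4
position: [0.5171, -0.0875, 0.0746]
tool_rot: [-0.0, -0.001, 1.0, 0.0]
force: [-0.3, 0.0, -0.1]
width: 0.0155
```

```bash

python3 -m pendant '{"slide":[[0,0,0.04],[0,0,0.06],[0,0,0.06],[0,0,0.05],[0,0,0.03],[0,0,0]],"rot":[[0,0,0],[0,0,0],[0,0,0],[0,0,0],[0,0,0],[0,0,0]]}'
python3 -m pendant '{"slide":[[0,0,0.03],[0,0,0.03],[0,0,0.03],[0,0,0.02],[0,0,0],[0,0,0]],"rot":[[0,0,0],[0,0,0],[0,0,0],[0,0,0],[0,0,0],[0,0,0]]}'
```

```text
time: 21.15
position: [0.5171, -0.0876, 0.0686]
tool_rot: [-0.0, -0.001, 1.0, 0.0]
force: [-0.3, -0.4, -2.3]
width: 0.0155
time: 21.9
position: [0.5171, -0.0876, 0.066]
tool_rot: [-0.0, -0.001, 1.0, 0.0]
force: [-0.6, -0.2, -0.9]
width: 0.0157
```

```bash

python3 -m pendant '{"slide":[[0,0,0.02],[0,0,0.01],[0,0,0],[0,0,0]],"rot":[[0,0,0],[0,0,0],[0,0,0],[0,0,0]]}'
python3 -m pendant '{"slide":[[0,0,-0.2],[0,0,-0.4],[0,0,-0.4],[0,0,-0.4],[-0.1,-0.8,0],[-0.2,-1,0],[-0.2,-1,0],[-0.2,-1,0],[-0.2,-1,0],[-0.2,-1,0]],"rot":[[0,0,0],[0,0,0],[0,0,0],[0,0,0],[0,0,0],[0,0,0],[0,0,0],[0,0,0],[0,0,0],[0,0,0]]}'
python3 -m pendant '{"slide":[[-0.11,-1,0],[0,-0.54,0],[0,0,0.3],[0,0,0.2],[0,0,0]],"rot":[[0,0,0],[0,0,0],[0,0,0],[0,0,0],[0,0,0]]}'
```

```text
time: 22.4
position: [0.5173, -0.0876, 0.0655]
tool_rot: [0.0, -0.001, 1.0, 0.0]
force: [-1.1, -0.5, 5.2]
width: 0.0152
time: 23.65
position: [0.5451, -0.2333, 0.1008]
tool_rot: [0.0, -0.001, 1.0, -0.0]
force: [1.4, 1.0, -1.4]
width: 0.0151
time: 24.28
position: [0.5473, -0.2692, 0.0868]
tool_rot: [-0.001, -0.002, 1.0, 0.001]
force: [0.2, 0.8, -1.6]
width: 0.0158
```

The right knob is home too, with 5 N at z = 0.0655. Now I lower the gauge into its block.

```bash

python3 -m pendant '{"slide":[[0,0,0.06],[0,0,0.08],[0,0,0.08],[0,0,0.08],[0,0,0.08],[0,0,0]],"rot":[[0,0,0],[0,0,0],[0,0,0],[0,0,0],[0,0,0],[0,0,0]]}'
python3 -m pendant '{"slide":[[0,0,0.1],[0,0,0.1],[0,0,0.1],[0,0,0.08],[0,0,0.06],[0,0,0]],"rot":[[0,0,0],[0,0,0],[0,0,0],[0,0,0],[0,0,0],[0,0,0]]}'
```

```text
time: 25.02
position: [0.5477, -0.2715, 0.0781]
tool_rot: [0.0, -0.001, 1.0, -0.0]
force: [-0.0, -0.7, -1.9]
width: 0.0158
time: 25.78
position: [0.5477, -0.2715, 0.0671]
tool_rot: [0.0, -0.001, 1.0, -0.0]
force: [0.2, -3.1, -1.2]
width: 0.0154
```

```bash

python3 -m pendant '{"slide":[[0,-0.02,0.04],[0,-0.02,0.04],[0,0,0.05],[0,0,0.04],[0,0,0.03],[0,0,0]],"rot":[[0,0,0],[0,0,0],[0,0,0],[0,0,0],[0,0,0],[0,0,0]]}'
python3 -m pendant '{"slide":[[0,0,0.02],[0,0,0]],"rot":[[0,0,0],[0,0,0]]}'
```

```text
time: 26.52
position: [0.5476, -0.2717, 0.062]
tool_rot: [-0.0, -0.001, 1.0, 0.0]
force: [0.3, -1.3, -1.5]
width: 0.0152
time: 26.78
position: [0.5476, -0.2718, 0.0617]
tool_rot: [-0.0, -0.001, 1.0, 0.0]
force: [0.8, 0.1, -0.8]
width: 0.0153
```

```bash

python3 -m pendant '{"slide":[[0,0,0],[0,0,0],[0,0,0],[0,0,0],[0,0,-0.3],[0,0,-0.7],[0,0,-0.9],[0,0,-0.8]],"rot":[[0,0,0],[0,0,0],[0,0,0],[0,0,0],[0,0,0],[0,0,0],[0,0,0],[0,0,0]]}' 0.65 30
python3 - <<'E'
from look import *
a=crop("side",250,110,60,75,8,1.0)
cv2.imwrite("pics/c4.png",a);print(ctrl.sense()["position"],ctrl.sense()["width"])
E
```

```text
time: 27.78
position: [0.5483, -0.2724, 0.1315]
tool_rot: [0.001, -0.001, 1.0, -0.0]
force: [0.5, 0.3, 1.0]
width: 0.0596
[ 0.54991048 -0.27315865  0.1343723 ] 0.059716076953836204
```

View pics/c4.png

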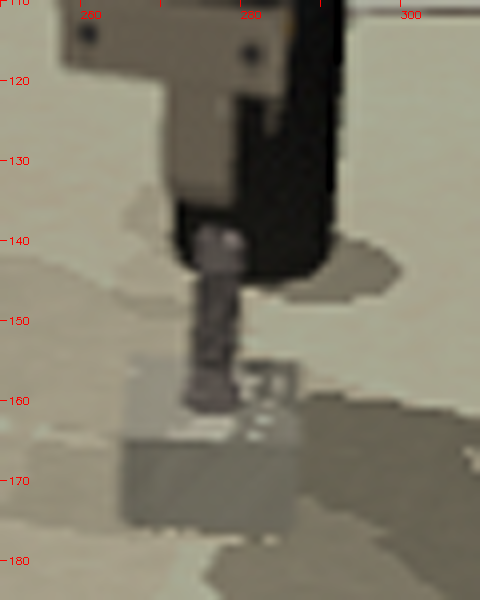

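The gauge stands upright in its block, with its top at about (277,139) and collar at row 160, as at the start. Now I go to knob 1.

```bash

python3 -m pendant '{"slide":[[0.1,0.6,0],[0.1,1,0],[0.1,1,0],[0.1,1,0],[0.1,1,0],[0.1,1,0],[0.1,1,0],[0.1,1,0],[0.1,1,0],[0.1,1,0]],"rot":[[0,0,0],[0,0,0],[0,0,0],[0,0,0],[0,0,0],[0,0,0],[0,0,0],[0,0,0],[0,0,0],[0,0,0]]}'
python3 -m pendant '{"slide":[[0.1,1,0],[0.1,1,0],[0.12,1,0],[0,0.7,0.2],[0,0.47,0.6],[0,0,0.8],[0,0,0.8],[0,0,0.8],[0,0,0.5],[0,0,0]],"rot":[[0,0,0],[0,0,0],[0,0,0],[0,0,0],[0,0,0],[0,0,0],[0,0,0],[0,0,0],[0,0,0],[0,0,0]]}'
python3 - <<'E'
from look import *
a=crop("side",200,180,80,75,7,1.2)
cv2.imwrite("pics/c5.png",a);s=ctrl.sense();print(s["position"],s["force"],proj("side",s["position"]))
E
```

```text
time: 29.08
position: [0.5208, -0.03, 0.1284]
tool_rot: [-0.001, -0.001, 1.0, 0.0]
force: [0.5, -0.0, 0.1]
width: 0.0596
time: 30.32
position: [0.5129, 0.0718, 0.0352]
tool_rot: [-0.001, -0.001, 1.0, -0.0]
force: [0.9, -0.6, 0.8]
width: 0.0598
[0.51368129 0.07190348 0.03612492] [-0.37406735  0.13058229 -0.42742751] [[255.04785548 229.45830648]]
```

View pics/c5.png

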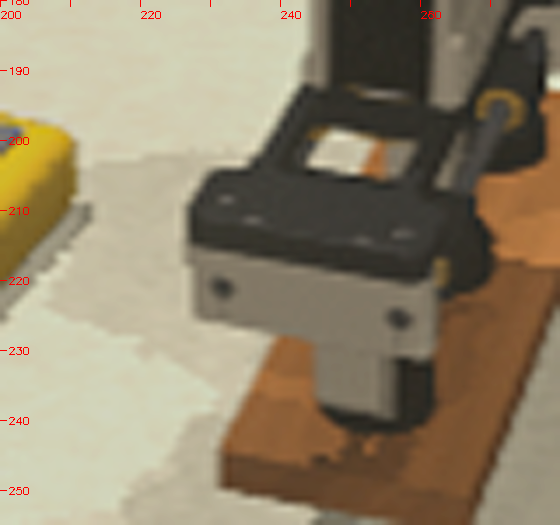

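The fingers straddle knob 1 at about (254,235). I lower and grip.

```bash

python3 -m pendant '{"slide":[[-0.02,0,0.2],[0,0,0.2],[0,0,0.15],[0,0,0.08],[0,0,0]],"rot":[[0,0,0],[0,0,0],[0,0,0],[0,0,0],[0,0,0]]}'
python3 -m pendant '{"slide":[[0,0,0],[0,0,0],[0,0,0],[0,0,0],[0,0,0]],"rot":[[0,0,0],[0,0,0],[0,0,0],[0,0,0],[0,0,0]]}' 0 20
```

```text
time: 31.0
position: [0.5145, 0.0722, 0.0208]
tool_rot: [-0.0, -0.001, 1.0, 0.0]
force: [-1.2, -0.2, -0.8]
width: 0.0596
time: 31.62
position: [0.5147, 0.0722, 0.0211]
tool_rot: [0.0, -0.001, 1.0, 0.0]
force: [0.2, 0.0, 1.1]
width: 0.0353
```

Gripped at 35 mm. I lift and carry it to the tray centre, about (0.550, 0.2515).

```bash

python3 -m pendant '{"slide":[[0,0,-0.1],[0,0,-0.2],[0,0,-0.4],[0,0,-0.6],[0,0,-0.4],[0,0,0]],"rot":[[0,0,0],[0,0,0],[0,0,0],[0,0,0],[0,0,0],[0,0,0]]}'
python3 -m pendant '{"slide":[[-0.1,0.4,0],[-0.2,0.8,0],[-0.2,0.9,0],[-0.2,0.9,0],[-0.2,0.9,0],[-0.2,0.9,0],[-0.2,0.9,0],[-0.11,0.8,0],[0,0.47,0],[0,0.2,0]],"rot":[[0,0,0],[0,0,0],[0,0,0],[0,0,0],[0,0,0],[0,0,0],[0,0,0],[0,0,0],[0,0,0],[0,0,0]]}'
python3 - <<'E'
from look import *
a=crop("side",140,180,130,150,4,1.2)
cv2.imwrite("pics/c6.png",a);s=ctrl.sense();print(s["position"],s["force"],s["width"])
E
```

```text
time: 32.38
position: [0.5156, 0.0724, 0.0648]
tool_rot: [0.001, -0.001, 1.0, 0.0]
force: [-0.3, 0.2, -1.8]
width: 0.035
time: 33.62
position: [0.5492, 0.2522, 0.0633]
tool_rot: [-0.0, -0.001, 1.0, -0.0]
force: [0.2, -0.7, -0.1]
width: 0.0359
[0.54921605 0.2524208  0.06338946] [-0.1689755   1.02116049 -0.44431642] 0.03541695653142138
```

View pics/c6.png

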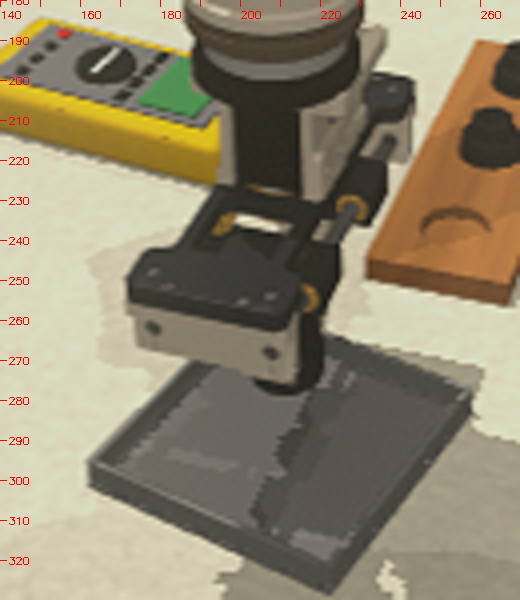

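Pocket 1 is empty and the knob is held over the tray. I lower it.

```bash

python3 -m pendant '{"slide":[[0,0,0.3],[0,0,0.5],[0,0,0.4],[0,0,0.3],[0,0,0.14],[0,0,0]],"rot":[[0,0,0],[0,0,0],[0,0,0],[0,0,0],[0,0,0],[0,0,0]]}'
python3 -m pendant '{"slide":[[0,0,0.06],[0,0,0.04],[0,0,0.03],[0,0,0.03],[0,0,0]],"rot":[[0,0,0],[0,0,0],[0,0,0],[0,0,0],[0,0,0]]}'
```

```text
time: 34.42
position: [0.5494, 0.2514, 0.0222]
tool_rot: [-0.0, -0.001, 1.0, -0.0]
force: [0.2, 0.3, -1.0]
width: 0.0356
time: 35.05
position: [0.5495, 0.2515, 0.0184]
tool_rot: [-0.0, -0.001, 1.0, -0.0]
force: [-0.0, 0.3, 0.2]
width: 0.0354
```

```bash

python3 -m pendant '{"slide":[[0,0,0.02],[0,0,0.02],[0,0,0.02],[0,0,0]],"rot":[[0,0,0],[0,0,0],[0,0,0],[0,0,0]]}'
```

```text
time: 35.55
position: [0.5495, 0.2515, 0.0171]
tool_rot: [-0.0, -0.001, 1.0, 0.0]
force: [-1.3, -0.8, 1.1]
width: 0.0353
```

Contact is starting at the expected height. I release (opening to 0.65) and rise.

```bash

python3 -m pendant '{"slide":[[0,0,0],[0,0,0],[0,0,0],[0,0,0],[0,0,-0.2],[0,0,-0.5],[0,0,-1],[0,0,-1],[0,0,-1],[0,0,-1]],"rot":[[0,0,0],[0,0,0],[0,0,0],[0,0,0],[0,0,0],[0,0,0],[0,0,0],[0,0,0],[0,0,0],[0,0,0]]}' 0.65 20
python3 -m pendant '{"slide":[[1,0,-1],[1,0,-1],[1,0,-1],[1,0,0],[1,0,0],[1,0,0],[0,0,0],[0,0,0]],"rot":[[0,0,0],[0,0,0],[0,0,0],[0,0,0],[0,0,0],[0,0,0],[0,0,0],[0,0,0]]}'
python3 - <<'E'
from look import *
a=crop("side",140,130,160,195,3,1.2);b=crop("top",90,155,80,85,3)
o=np.zeros((600,800,3),np.uint8);o[:585,:480]=a;o[:255,500:740]=b
cv2.imwrite("pics/c7.png",o);s=ctrl.sense();print(s["position"],s["force"],s["width"])
E
```

```text
time: 36.8
position: [0.5498, 0.2516, 0.1364]
tool_rot: [0.001, -0.001, 1.0, 0.0]
force: [0.2, 0.9, 0.0]
width: 0.0593
time: 37.8
position: [0.4007, 0.2514, 0.2103]
tool_rot: [0.001, -0.001, 1.0, 0.0]
force: [-0.2, -0.0, 0.5]
width: 0.0594
[0.40068588 0.25120017 0.20987017] [-0.64673886 -0.28236909 -0.40675535] 0.05994032337923481
```

View pics/c7.png

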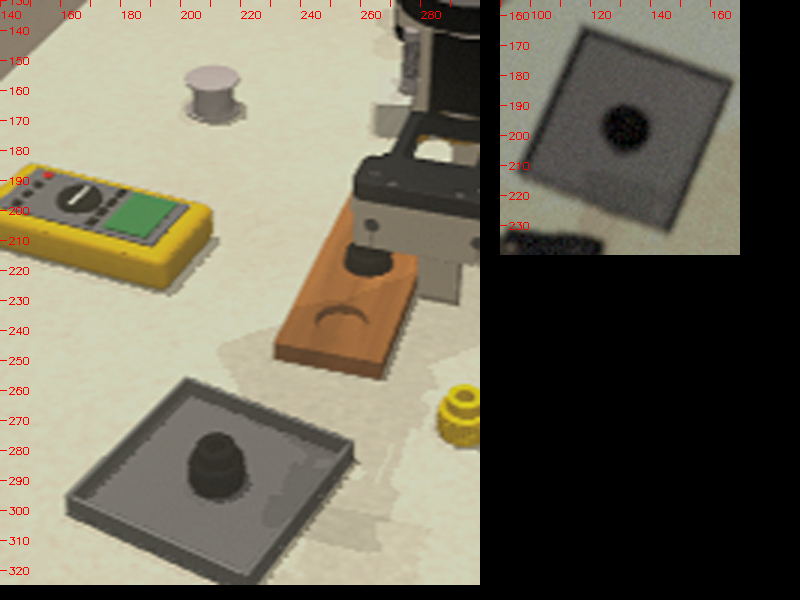

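The knob lies face down at the tray centre, side (208,286) and top (128,197). One last look at the rack and block.

```bash
python3 - <<'E'
from look import *
cv2.imwrite("pics/c8.png",crop("top",176,195,184,60,4,1.5))
E
```

```text
(no output)
```

View pics/c8.png

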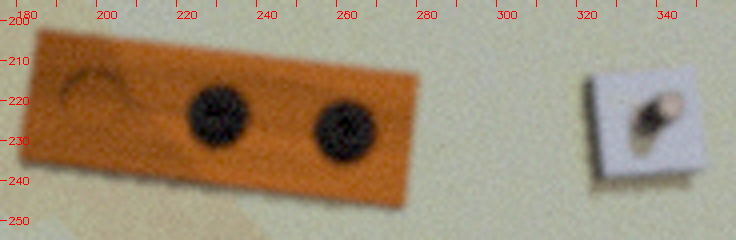

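Pocket 1 is empty. Knobs 2 and 3 at (230.7,224) and (262,228), and the gauge top at (343.5,221), are where they started. I hand in.

```bash
python3 -c "from bench import order;print(order.job_done())"
```

```text
the job is handed in; nothing more can be done
None
```

I tried the gauge in all three knobs from left to right. Only the leftmost stopped it short, 10 mm in on its shoulder with about 6.5 N on the wrist. The middle and right knobs let it seat fully, with at most about 5 N. The gauge went back into its block, and I set the leftmost knob face down at the tray centre. I handed the job in at about 38 s, inside the 64 s limit.

The last pictures show the gauge upright in its block, the middle and right knobs unmoved in their pockets, the rejected knob upright near the tray centre, and the gripper clear of everything. No check failed. The one disagreement was between the cameras: they differed by about 4 mm in y, so I started between their estimates and felt the gauge in. The gauge touched the wall of the block's hole lightly, at about 3 N, on its way back in; I shifted it 1 mm and it seated normally.

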